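# Put the stone models back on their own bases

## Task

The small limestone models of memorials have been put back on the wrong granite bases (one may be right). Set each model on the base whose outline matches its foot - round on round, square on square, six-sided on six-sided, oblong on oblong - upright, centred and in line with the base's edges; the rubber mat is free for standing one aside meanwhile. Set them down rather than drop them, let none fall over, and leave the little carved head where it is.

Things in the scene. Friction and masses are not known exactly. Their poses are not given: they have to be found in the camera images.
- column_center (a point): Model in pale limestone: a broken column, a plain round shaft 32 to 34 mm thick (16 mm above the underside and up) with a slanting top, on a round foot 54 mm across and 10 mm thick; 77 mm tall at the high side, about 0.2 kg. Its given point lies on its upright axis, half-way up: 38 mm above the underside of the foot. z is up along the shaft.
- obelisk_center (a point): Model in pale limestone: an obelisk, a four-sided shaft that narrows from 30 mm at the bottom to 25 mm near its pointed top (27 to 28 mm at mid-height), on a square foot 50 x 50 x 10 mm with a 40 mm step on it (6 mm high); 86 mm tall, about 0.2 kg. Its given point lies on its upright axis, half-way up: 43 mm above the underside of the foot. x and y are square to the sides, z up.
- lantern_center (a point): Model in pale limestone: a lantern pillar, a straight six-sided shaft 34 mm across flats (16 to 62 mm above the underside) with a six-sided spire and blind windows, on a six-sided foot 50 mm across flats and 10 mm thick; 86 mm tall, about 0.2 kg. Its given point lies on its upright axis, half-way up: 43 mm above the underside of the foot. x points square to one of the flats (the flats follow every 60 degrees), z up.
- arch_center (a point): Model in pale limestone: an upright round-topped slab 28 mm thick and 50 mm wide, with a small archway (16 mm wide, 32 mm high) through its lower half, on an oblong foot 38 x 62 mm, 10 mm thick; 72 mm tall, about 0.2 kg. Its given point lies on its upright axis, half-way up: 36 mm above the underside of the foot. x runs through its thickness (square to the broad faces), y along its width, z up.
- base_round: Base of dark granite, fast on the bench: a round slab 84 mm across and 30 mm high with a flat top, the base of the column. Origin at the centre of its underside, on the bench.
- base_square: Base of dark granite, fast on the bench: a square slab 80 x 80 mm and 30 mm high with a flat top, the base of the obelisk. Origin at the centre of its underside; x and y are square to its sides.
- base_hex: Base of dark granite, fast on the bench: a six-sided slab 84 mm across flats and 30 mm high with a flat top, the base of the lantern pillar. Origin at the centre of its underside; x points square to one of its flats.
- base_oblong: Base of dark granite, fast on the bench: an oblong slab 66 mm (x) by 94 mm (y) and 30 mm high with a flat top, the base of the arch, whose width goes along the long side. Origin at the centre of its underside; x runs across its short measure, y along its long one.
- mat: Black rubber mat 120 x 120 mm, 5 mm thick, fast on the bench and free at the start: room to stand one model aside. Origin at the centre of its underside.
- head: Small carved limestone head on a square block, 50 x 50 mm and 90 mm tall, about 0.25 kg, standing loose among the bases. Not part of the job. Origin at the centre of its underside.
Mind the look-alikes: they are no part of the job. What is shaped like the part that bears arch_center but pink or turquoise is not meant.

How it is judged:
By the outcome, as a careful person would: the job done as asked, in the order asked, and still so for the second after the job is handed in, with the robot touching nothing.
It also fails if it takes over 128 s, if anything falls off the work surface, if the arm or the gripper's body presses on something with over 40 N, if the wrist force passes 120 N, or if a joint passes its speed limit or range.

## Robot

A 6-joint arm with a two-finger parallel gripper is mounted at the origin on the work surface. World frame = base frame: x ahead of the robot, y to its left, z up, the work surface at z = 0. Lengths are in m, angles in rad, forces in N, time in s.
With the tool pointing down it reaches from about 0.4 to 0.925 m from the base axis. Payload 3.4 kg.
Tool frame: the origin (TCP) lies midway between the tips of the shut fingers; the grasp point (between the pads) lies 19 mm behind it; z points along the fingers, y is the line along which they close (so a half turn about z gives the same grasp; the last joint's range is limited). The gripper opens to 85 mm and grips with 20 to 120 N. Pads are 22 mm wide; open, the fingers measure 114 mm over their backs; the gripper's body (76 mm by 85 mm) begins 54 mm behind the grasp point. The pads swing forward as they close: fully open they stand 13 mm farther back than shut.
Start: joints at [1.089, 0.307, 1.506, -0, 1.328, -0.073], TCP at [0.228, 0.528, 0.231] pointing down, gripper open.
Joint ranges: [-3.12, 3.12], [-1.05, 2.28], [0.14, 2.33], [-1.42, 4.57], [0.1, 2.73], [-2.68, 2.68]. Speed limits (rad/s): [2.57, 2.57, 3.14, 3.14, 3.14, 3.14].

## Interface

Orientations are given as a unit quaternion [w, x, y, z].
In Python, from cell import bot gives the robot as it stands.
- The arm moves only by the shell command python3 -m creep 'ROWS' [OPENING] [FORCE]. ROWS is a JSON object of lists of equal length, an entry for each row: "xyz": the shift along the tool's x, y, z as a fraction of full scale, a list of three; "yaw": the turn about the tool's z as a fraction of full scale. In form: {"xyz": [[tx, ty, tz], ...], "yaw": [yaw, ...]}. A call has 1 to 5 rows; each row shifts and turns the commanded pose from where the row before left it, along the tool's axes as they then stand; what a row does not reach is not made up. Full scale, the value 1, is 0.04 m for a shift and 360 degrees for a turn. A row lasts 1/10 s, in which the tool goes at most 50 mm and 8.59 degrees, less where a joint would pass 70% of its speed; a pose out of reach is approached as far as the arm can. A call with a number of a shift or a turn outside -1 to 1 is refused whole. A call with a gripper value outside its range is refused whole. OPENING is the opening, from 0 (shut) to 1 (fully open), set as the call begins (- or left out, the last holds). The fingers move at their own pace and stop on an object; FORCE is the grip in N (left out, the last holds). Time passes only in rows, so rows that do not move let the fingers close. It gives the time, the measured TCP pose, the force, the opening and the grip force at its end, in the units of the state.
- bot.state(): the state, without advancing time (a new reading comes with each control period).
- bot.read_camera(name): name is "side" or "top" or "wrist"; returns the picture (400x640x3 uint8, red, green, blue); there is no depth.
- bot.get_calibration(name): a dict with "intrinsics" (3x3 intrinsics, pixels), "k1" (the pictures are not rectified: a ray, as slopes to the right and down, at radius r is drawn at 1 + k1 r^2 times it, then the intrinsics apply), "camera_from_world" (4x4, takes a point from world to camera coordinates). Camera axes: x right, y up, looking along -z (the intrinsics and any distortion apply to the point x, -y, -z); pixel columns grow to the right and rows downward; lengths in m; the calibration is good to about 2 mm. A picture is of the moment at which its call begins: read the wrist's pose just before it. get_calibration takes no time and is no camera call; for the wrist camera it gives the pose at the moment of the call.
- bot.hand_in(): hands the job in; it is judged then, once.
The state is a dict: "time": time; "joints": joint angles; "dq": joint speeds; "joint_torque": joint torques, N m; "eef_pos": TCP position; "tcp_rot": TCP orientation; "force": force on the tool from outside, world axes, zero at the start; "moment": the same for the moment, N m; "finger_gap": finger opening in m; "grip_force": force on a finger pad.
Only numpy, scipy, OpenCV 4.12 (cv2) and the standard library are available. Lean on these libraries where they do the work, as an engineer would, in place of code of your own. Each camera call takes 0.05 s, during which the arm holds its last target. There are 200 camera calls.

## Working session

There is one attempt and no reset: what is moved stays moved. The work goes in short steps, Python scripts to look and compute and a shell command to move; the robot and the scene stay as the last step left them, time stands still between calls to the robot, and variables do not carry over. Pictures are saved under pics/ and viewed, at most 14 in all, crops included, and the job is handed in when it is done.

```bash
ls; mkdir -p pics
python3 - <<'E'
from cell import bot
import cv2
for n in("top","side"):
    cv2.imwrite(f"pics/{n}0.png",bot.read_camera(n)[:,:,::-1])
    c=bot.get_calibration(n);print(c)
s=bot.state();print(s)
E
```

```text
pics
{'intrinsics': array([[516.39784035,   0.        , 319.20279843],
       [  0.        , 516.39784035, 199.80979297],
       [  0.        ,   0.        ,   1.        ]]), 'k1': 0.05866266791800139, 'camera_from_world': array([[-0.01657219, -0.99985726, -0.0032907 ,  0.03914963],
       [ 0.99617695, -0.01679334,  0.08572903, -0.46702746],
       [-0.08577205, -0.0018574 ,  0.99631306, -1.40259805],
       [ 0.        ,  0.        ,  0.        ,  1.        ]])}
{'intrinsics': array([[389.09712126,   0.        , 326.41298055],
       [  0.        , 389.09712126, 197.4387893 ],
       [  0.        ,   0.        ,   1.        ]]), 'k1': -0.07859094006060584, 'camera_from_world': array([[ 0.99166463, -0.12865056,  0.00709152, -0.440653  ],
       [ 0.0956677 ,  0.77205987,  0.62830825, -0.08823755],
       [-0.08630728, -0.62239264,  0.77793217, -0.87927556],
       [ 0.        ,  0.        ,  0.        ,  1.        ]])}
{'time': 0.1, 'joints': array([ 1.08948545e+00,  3.07542593e-01,  1.50755839e+00,  1.05818243e-05,
        1.32841572e+00, -7.34963251e-02]), 'dq': array([ 0.00036624,  0.00043244, -0.00223251,  0.00064989, -0.00182045,
        0.00067632]), 'joint_torque': array([ 3.93475866e-04, -4.58523488e+01, -2.52608782e+01, -3.84480347e-05,
        5.65487106e-03,  2.57885625e-05]), 'eef_pos': array([0.22776786, 0.52726896, 0.23044183]), 'tcp_rot': array([-2.68398945e-04,  2.02498351e-01,  9.79282131e-01, -9.23842360e-04]), 'force': array([ 0.69058639,  0.19549715, -0.63640477]), 'moment': array([-0.01328178,  0.01144539,  0.00543521]), 'grip_force': 0.0, 'finger_gap': 0.08528314156067071}
```

View pics/top0.png

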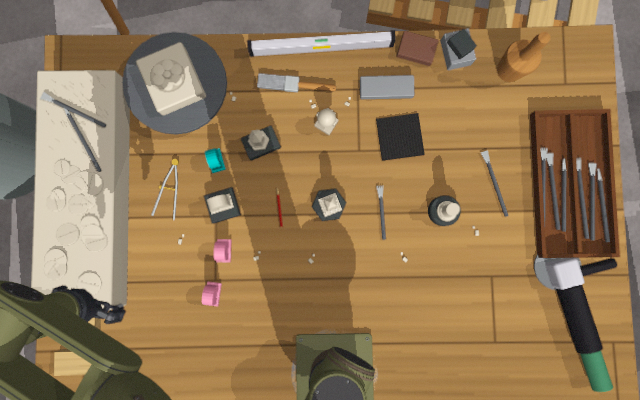

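View pics/side0.png

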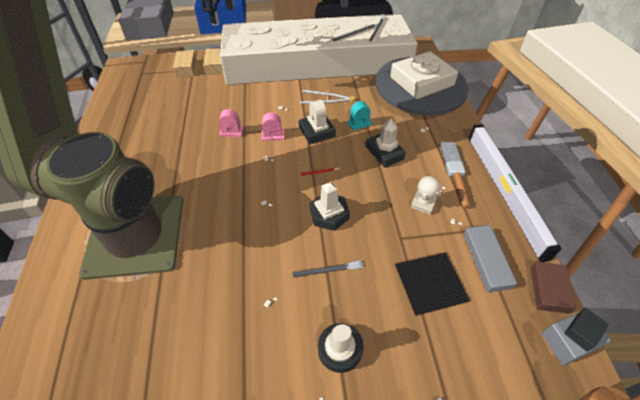

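The top picture shows four bases at about (260,142), (222,204), (329,204) and (444,210), the mat at (400,137) and the head at (326,121). The arch look-alikes are pink at (223,250) and (211,294), and turquoise at (214,160). The side view shows the pale arch standing among them on a base at about (318,125). I'll take a closer crop.

Run:
```python
import cv2,numpy as np
t=cv2.imread("pics/top0.png");s=cv2.imread("pics/side0.png")
f=lambda im,x,y,w,h,W,H:cv2.resize(im[y:y+h,x:x+w],(W,H),interpolation=cv2.INTER_CUBIC)
a=np.hstack([f(t,195,115,100,115,400,300*1),f(t,295,170,75,56,400,300)]) if 0 else None
a=np.vstack([np.hstack([f(t,190,120,100,75,400,300),f(t,190,165,100,75,400,300)]),np.hstack([f(t,290,165,100,75,400,300),f(t,395,170,100,75,400,300)])])
cv2.imwrite("pics/c1.png",a)
b=np.vstack([np.hstack([f(s,270,90,80,60,400,300),f(s,345,110,80,60,400,300)]),np.hstack([f(s,290,175,80,60,400,300),f(s,300,315,80,60,400,300)])])
cv2.imwrite("pics/c2.png",b)
```

```text
(no output)
```

View pics/c1.png

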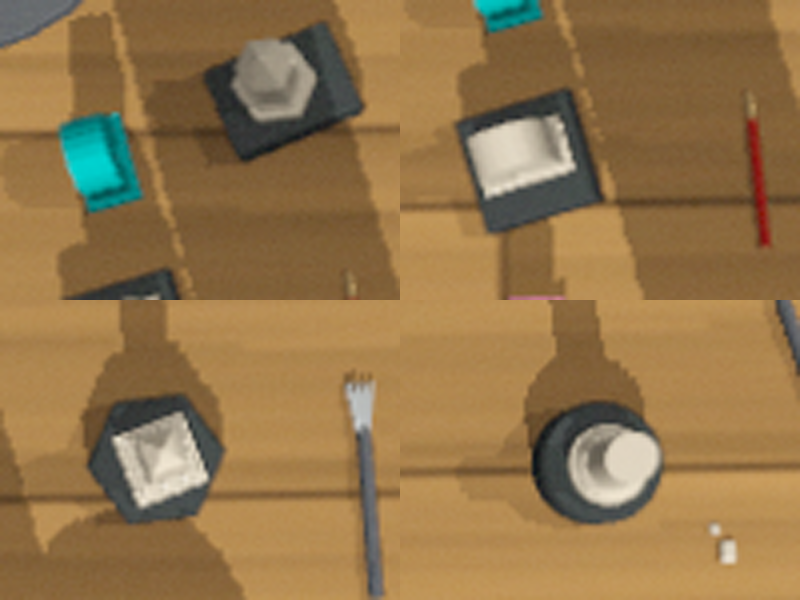

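View pics/c2.png

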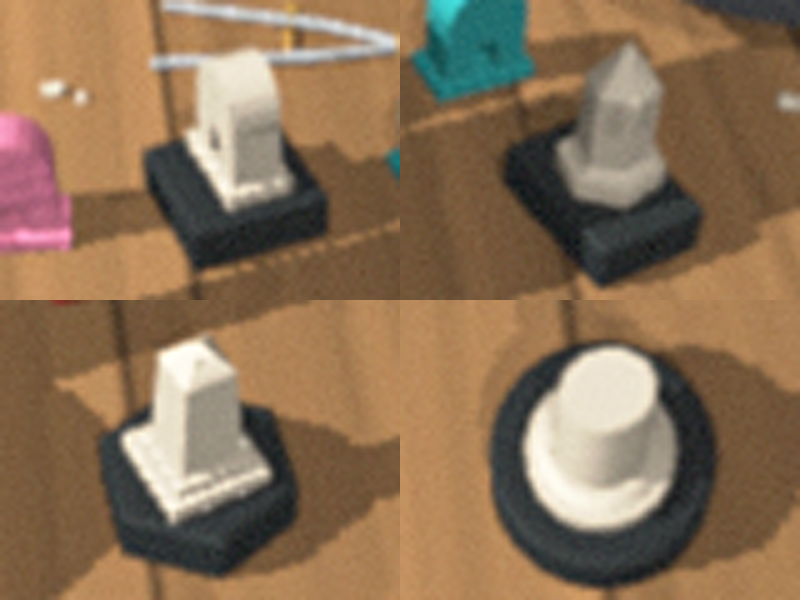

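The crops show the lantern on the oblong base, the arch on the square base, the obelisk on the hex base, and the column already on the round base, which I'll check for centring. Candidates for the arch in the top picture:
- pale arch at (222,204)
- pink look-alikes at (223,250) and (211,294)
- turquoise look-alike at (214,160)

I choose the pale one, as the crop confirms. The order is obelisk → mat, lantern → hex, arch → oblong, obelisk → square.

```bash
cat > h.py <<'E'
import numpy as np, cv2
from scipy.spatial.transform import Rotation as Ro
from cell import bot
def cal(n):
    c=bot.get_calibration(n);return c["intrinsics"],c["k1"],c["camera_from_world"]
def proj(c,P):
    K,k,T=c;P=np.atleast_2d(P)@T[:3,:3].T+T[:3,3]
    s=np.c_[P[:,0],-P[:,1]]/-P[:,2:];s=s*(1+k*(s**2).sum(1,keepdims=True))
    return s*K[0,0]+K[:2,2]
def unproj(c,px,z):
    K,k,T=c;d=(np.atleast_2d(px)-K[:2,2])/K[0,0];s=d.copy()
    for _ in range(20): s=d/(1+k*(s**2).sum(1,keepdims=True))
    R=T[:3,:3];o=-R.T@T[:3,3];v=np.c_[s[:,0],-s[:,1],-np.ones(len(s))]@R
    return o+v*((z-o[2])/v[:,2])[:,None]
def rot(s): q=s["tcp_rot"];return Ro.from_quat([q[1],q[2],q[3],q[0]]).as_matrix()
def yaw(s): R=rot(s);return np.degrees(np.arctan2(R[1,1],R[0,1]))  # heading of tool y
def go(p,yd=None):
    "world target of TCP -> total shift in full-scale units in tool axes; yaw: target heading (deg) of closing line mod 180"
    s=bot.state();R=rot(s);d=R.T@(np.array(p)-s["eef_pos"])/0.04
    print("pos",s["eef_pos"].round(4),"head",yaw(s).round(2),"t",round(s["time"],2),"j6",s["joints"][5].round(2),"shift",d.round(3),end=" ")
    if yd is not None:
        e=(yd-yaw(s)+90)%180-90;print("world turn",e.round(2),"tool yaw frac",(-e/360).round(4))
    print()
def conv(R): pass
E
python3 - <<'E'
from h import *
c=cal("top")
for n,p,z in[("oblong",(260,142),.03),("square",(222,204),.03),("hex",(329,204),.03),("round",(444,211),.03),("mat",(400,136),.005),("head",(326,121),.08)]:print(n,unproj(c,p,z).round(3))
K,k,T=cal("wrist");s=bot.state();R=T[:3,:3];o=-R.T@T[:3,3]
print(K,k,"cam in tool",rot(s).T@(o-s["eef_pos"]),"look(tool)",rot(s).T@(-R[2]),"right",rot(s).T@R[0])
go([.5,.12,.4],90)
E
```

```text
oblong [[0.63  0.192 0.03 ]]
square [[0.46  0.297 0.03 ]]
hex [[0.455 0.005 0.03 ]]
round [[ 0.431 -0.307  0.03 ]]
mat [[ 0.645 -0.198  0.005]]
head [[0.673 0.01  0.08 ]]
[[313.81027232   0.         318.74903468]
 [  0.         313.81027232 194.19128586]
 [  0.           0.           1.        ]] -0.0332310916183409 cam in tool [ 0.06797938  0.00029411 -0.14347033] look(tool) [-2.67976476e-01  2.52390784e-05  9.63425455e-01] right [3.09838452e-04 9.99999950e-01 5.99842352e-05]
pos [0.2278 0.5273 0.2304] head 66.63 t 0.1 j6 -0.07 shift [-10.285  -6.656  -4.228] world turn 23.37 tool yaw frac -0.0649
```

```bash
python3 -m creep '{"xyz":[[0,0,-0.3],[0,0,-0.3],[0,0,-0.3]],"yaw":[-0.0216,-0.0216,-0.0217]}'
python3 -m creep '{"xyz":[[-0.83,-0.82,0],[-0.83,-0.82,0],[-0.83,-0.82,0],[-0.83,-0.82,0]],"yaw":[0,0,0,0]}'
python3 -m creep '{"xyz":[[-0.83,-0.82,0],[-0.83,-0.82,0],[-0.83,-0.82,0],[0,0,0],[0,0,0]],"yaw":[0,0,0,0,0]}'
cat >> h.py <<'E'
def ngon(n,af,a0=0):  # polygon by across-flats, flat normal at a0 (local)
    a=np.radians(a0+180/n+np.arange(n)*360/n);r=af/2/np.cos(np.pi/n);return np.c_[r*np.cos(a),r*np.sin(a)]
def rect(a,b): return np.array([[a,b],[-a,b],[-a,-b],[a,-b]])/2
def prism(p,z0,z1,q=None):
    q=p if q is None else q;return np.r_[np.c_[p,np.full(len(p),z0)],np.c_[q,np.full(len(q),z1)]]
circ=lambda d:ngon(40,d)
A=np.radians(np.linspace(0,180,19))
SH={"round":[prism(circ(.084),0,.03)],"square":[prism(rect(.08,.08),0,.03)],"hex":[prism(ngon(6,.084),0,.03)],"oblong":[prism(rect(.066,.094),0,.03)],
"column":[prism(circ(.054),0,.01),prism(circ(.033),.01,.060),np.r_[prism(circ(.033),.05,.06)]],
"obelisk":[prism(rect(.05,.05),0,.01),prism(rect(.04,.04),.01,.016),np.r_[prism(rect(.03,.03),.016,.074,rect(.025,.025)),[[0,0,.086]]]],
"lantern":[prism(ngon(6,.05),0,.01),np.r_[prism(ngon(6,.034),.01,.062),[[0,0,.086]]]],
"arch":[prism(rect(.038,.062),0,.01),np.r_[prism(rect(.028,.05),.01,.047),np.r_[[[s*.014,.025*np.cos(a),.047+.025*np.sin(a)] for a in A for s in(-1,1)]]]]}
SYM={"square":90,"hex":60,"oblong":180,"round":1,"column":1,"obelisk":90,"lantern":60,"arch":180}
def put(P,p,z): a=np.radians(p[2]);c,s=np.cos(a),np.sin(a);return P@np.array([[c,s,0],[-s,c,0],[0,0,1]])+[p[0],p[1],z]
def paint(c,items,shape,lo,sc):
    L=np.zeros(shape,np.uint8)
    for n,p,z,v in items:
        for P in SH[n]:
            q=(proj(c,put(P,p,z))-lo)*sc
            cv2.fillConvexPoly(L,cv2.convexHull((q*16).round().astype(np.int32)),v,shift=4)
    return L
def label(im):
    f=cv2.GaussianBlur(im,(0,0),.7).astype(int);r,b=f[...,0],f[...,2];m=f.max(2);sat=(m-f.min(2))/(m+8)
    L=np.zeros(m.shape,np.uint8);L[(sat<.42)&(m<85)&(r-b<14)]=1;L[(m>=85)&(sat<.33)]=2;return L
from scipy.optimize import minimize
def fit(c,im,base,model,b0,m0,z=.03,sc=3,fixb=False):
    "label-map fit of base and model poses (x,y,yaw deg)"
    g=proj(c,put(np.array([[i*.08,j*.08,k] for i in(-1,1) for j in(-1,1) for k in(0,.12)]),b0,0))
    lo=np.maximum(g.min(0).astype(int),0);hi=np.minimum(g.max(0).astype(int),[640,400])
    L=label(cv2.resize(im[lo[1]:hi[1],lo[0]:hi[0]],None,fx=sc,fy=sc,interpolation=cv2.INTER_CUBIC))
    off=lo-.5*(1-1/sc)*1.0
    def items(v): 
        I=[(base,v[:3],0,1)] if base else []
        return I+([(model,v[-3:],z,2)] if model else [])
    S=np.array([1000,1000,1]*2)
    def cost(u,e=0): v=u/S[:len(u)];return np.mean(cv2.GaussianBlur(np.abs(paint(c,items(v),L.shape,off,sc)!=L).astype(np.float32),(0,0),1))
    u=np.array(([*b0] if base else [])+([*m0] if model else []),float)*S[:3*bool(base)+3*bool(model)]
    for st in(8,3):
        n=len(u);r=minimize(cost,u,method="Nelder-Mead",options=dict(initial_simplex=np.vstack([u]+[u+st*(1 if i<1 else 1)*np.eye(n)[j] for i in(0,) for j in range(n)]),maxiter=900,xatol=.05,fatol=1e-6));u=r.x
    v=u/S[:n];D=np.hstack([cv2.resize(im[lo[1]:hi[1],lo[0]:hi[0]],L.shape[::-1])[...,::-1],cv2.merge([L*100,paint(c,items(v),L.shape,off,sc)*100,L*0])])
    return v,r.fun,D
E
python3 - <<'E'
from h import *
c=cal("wrist");im=bot.read_camera("wrist");go([.46,.297,.27],90)
cv2.imwrite("pics/w1raw.png",im[...,::-1])
best=None
for a in(15,):
    v,f,D=fit(c,im,"square","arch",[.46,.297,15],[.46,.297,15]);print(v.round(4),f)
    cv2.imwrite("pics/w1.png",cv2.resize(D,(800,int(D.shape[0]*800/D.shape[1]))))
E
```

```text
time: 0.4
eef_pos: [0.2278, 0.5274, 0.267]
tcp_rot: [-0.0, -0.003, 1.0, -0.001]
force: [-0.2, -0.5, 0.7]
finger_gap: 0.0855
grip_force: 0.0
time: 0.8
eef_pos: [0.3615, 0.3952, 0.2669]
tcp_rot: [-0.0, -0.0, 1.0, -0.0]
force: [0.5, 0.0, -0.5]
finger_gap: 0.0855
grip_force: 0.0
time: 1.3
eef_pos: [0.4608, 0.2973, 0.2667]
tcp_rot: [-0.001, 0.002, 1.0, -0.0]
force: [-0.5, 0.6, 0.6]
finger_gap: 0.085
grip_force: 0.0
pos [0.46   0.2981 0.2668] head 89.93 t 1.35 j6 -1.07 shift [-0.    -0.027 -0.08 ] world turn 0.07 tool yaw frac -0.0002

[ 0.457   0.3005 16.7524  0.4596  0.3016 15.9985] 0.06793605536222458
```

View pics/w1.png

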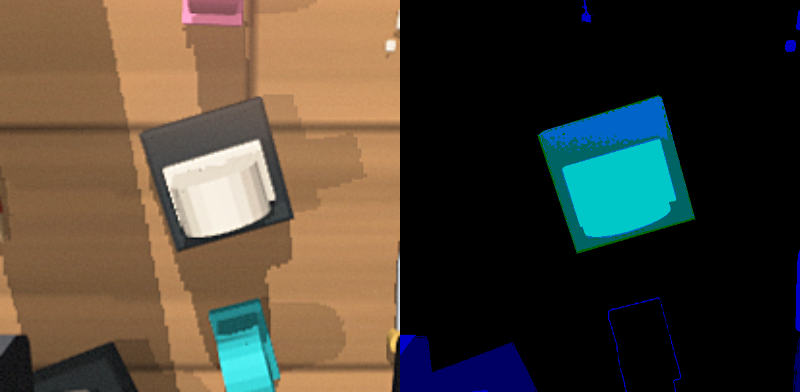

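The arch fit on the square base is good at (0.46, 0.30). The turquoise look-alike lies below it in the picture and a pink one above. Next I'll view the other two bases.

```bash
sed -i 's/m<85/m<105/;s/m>=85/m>=105/' h.py
python3 -m creep '{"xyz":[[-0.85,-0.53,0],[-0.85,-0.53,0],[-0.85,-0.53,0],[-0.85,-0.53,0],[-0.85,-0.53,0]],"yaw":[0,0,0,0,0]}' >/dev/null
python3 -m creep '{"xyz":[[0,0,0]],"yaw":[0]}' >/dev/null
python3 - <<'E'
from h import *
c=cal("wrist");im=bot.read_camera("wrist");go([.63,.192,.27],90)
best=min((fit(c,im,"oblong","lantern",[.63,.19,a],[.63,.19,m]) for a in(110,120) for m in(5,25,45)),key=lambda r:r[1])
print(best[0].round(4),best[1]);np.save("w2.npy",best[0])
cv2.imwrite("pics/w2.png",cv2.resize(best[2],(800,300)))
E
python3 -m creep '{"xyz":[[0.73,-0.78,0],[0.73,-0.78,0],[0.73,-0.78,0],[0.73,-0.78,0],[0.73,-0.78,0]],"yaw":[0,0,0,0,0]}' >/dev/null
python3 -m creep '{"xyz":[[0.73,-0.78,0],[0,0,0]],"yaw":[0,0]}' >/dev/null
python3 - <<'E'
from h import *
c=cal("wrist");im=bot.read_camera("wrist");go([.455,.005,.27],90)
best=min((fit(c,im,"hex","obelisk",[.455,.005,a],[.455,.005,m]) for a in(0,20,40) for m in(5,25)),key=lambda r:r[1])
print(best[0].round(4),best[1])
b=cv2.imread("pics/w2.png");cv2.imwrite("pics/w3.png",np.vstack([b,cv2.resize(best[2],(800,300))]))
E
```

```text
pos [0.6312 0.1927 0.2664] head 89.98 t 2.0 j6 -1.34 shift [ 0.03  -0.017 -0.091] world turn 0.02 tool yaw frac -0.0001

[6.314000e-01 1.943000e-01 1.995659e+02 6.325000e-01 1.971000e-01
 1.259004e+02] 0.09683741629123688
pos [0.4521 0.0059 0.2675] head 89.98 t 2.75 j6 -1.65 shift [-0.073 -0.022 -0.062] world turn 0.02 tool yaw frac -0.0001

[4.53700e-01 7.20000e-03 5.30650e+00 4.51500e-01 4.20000e-03 2.06275e+01] 0.009886021725833416
```

View pics/w3.png

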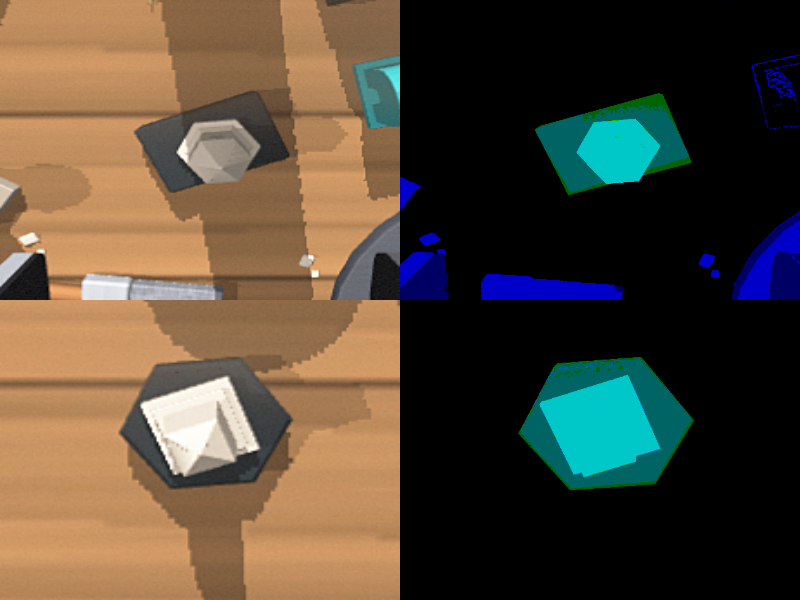

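Both fits look right: the lantern on the oblong base (x axis at 19.6°) and the obelisk on the hex base. Now I'll grasp the obelisk.

```bash
python3 -m creep '{"xyz":[[0.015,-0.043,0],[0,0,0.5],[0,0,0.9],[0,0,0.9],[0,0,0.9]],"yaw":[0,-0.0191,-0.0191,-0.0191,0]}' 1 30 >/dev/null
python3 -m creep '{"xyz":[[0,0,0.8],[0,0,0.6],[0,0,0.3],[0,0,0.2],[0,0,0]],"yaw":[0,0,0,0,0]}'
python3 - <<'E'
from h import *
go([.4515,.0042,.055],110.6)
E
```

```text
time: 3.75
eef_pos: [0.4547, 0.0044, 0.0623]
tcp_rot: [-0.001, -0.18, 0.984, 0.0]
force: [0.8, -0.6, -0.6]
finger_gap: 0.0853
grip_force: 0.0
pos [0.4547 0.0044 0.0623] head 110.72 t 3.75 j6 -2.02 shift [0.077 0.023 0.182] world turn -0.12 tool yaw frac 0.0003
```

```bash
python3 -m creep '{"xyz":[[0.077,0.023,0.1],[0,0,0.08],[0,0,0]],"yaw":[0,0,0]}' | head -2
python3 -m creep '{"xyz":[[0,0,0],[0,0,0],[0,0,0],[0,0,0],[0,0,0]],"yaw":[0,0,0,0,0]}' 0.1 40
python3 -m creep '{"xyz":[[0,0,0],[0,0,0],[0,0,0],[0,0,0],[0,0,0]],"yaw":[0,0,0,0,0]}'
```

```text
time: 4.05
eef_pos: [0.4515, 0.0032, 0.0563]
time: 4.55
eef_pos: [0.4515, 0.0032, 0.0565]
tcp_rot: [0.0, -0.179, 0.984, 0.0]
force: [-0.8, 0.7, 4.9]
finger_gap: 0.0275
grip_force: 40.0
time: 5.05
eef_pos: [0.4515, 0.0032, 0.0565]
tcp_rot: [0.0, -0.179, 0.984, 0.0]
force: [-1.4, 1.0, 5.7]
finger_gap: 0.0273
grip_force: 40.1
```

```bash
python3 -m creep '{"xyz":[[0,0,-0.2],[0,0,-0.6],[0,0,-0.8],[0,0,-0.6],[0,0,0]],"yaw":[0,0,0,0,0]}'
python3 - <<'E'
from h import *
go([.645,-.198,.033],110.6)
E
```

```text
time: 5.55
eef_pos: [0.454, 0.0028, 0.1472]
tcp_rot: [0.003, -0.179, 0.984, -0.001]
force: [1.0, -0.0, -2.0]
finger_gap: 0.0274
grip_force: 40.1
pos [0.454  0.0028 0.1472] head 110.63 t 5.55 j6 -2.02 shift [-2.682 -6.372  2.892] world turn -0.03 tool yaw frac 0.0001
```

```bash
python3 -m creep '{"xyz":[[-0.2,-0.5,0],[-0.4,-0.9,0],[-0.4,-0.95,0],[-0.4,-0.95,0],[-0.4,-0.95,0]],"yaw":[0,0,0,0,0]}' |head -2
python3 -m creep '{"xyz":[[-0.4,-0.95,0],[-0.3,-0.8,0],[-0.18,-0.37,0],[0,0,0.5],[0,0,0.7]],"yaw":[0,0,0,0,0]}' |head -2
python3 -m creep '{"xyz":[[0,0,0.7],[0,0,0.5],[0,0,0.2],[0,0,0.1],[0,0,0]],"yaw":[0,0,0,0,0]}'
```

```text
time: 6.05
eef_pos: [0.5786, -0.1316, 0.1423]
time: 6.55
eef_pos: [0.6426, -0.1988, 0.0951]
time: 7.05
eef_pos: [0.6414, -0.1975, 0.0355]
tcp_rot: [-0.0, -0.179, 0.984, 0.0]
force: [-0.1, 1.1, -1.8]
finger_gap: 0.0272
grip_force: 40.0
```

```bash
python3 -m creep '{"xyz":[[0,0,0.03],[0,0,0.03],[0,0,0]],"yaw":[0,0,0]}'|sed -n 2,4p
python3 -m creep '{"xyz":[[0,0,0.025],[0,0,0.025],[0,0,0]],"yaw":[0,0,0]}'|sed -n 2,4p
```

```text
eef_pos: [0.642, -0.1978, 0.0346]
tcp_rot: [0.001, -0.179, 0.984, -0.0]
force: [-0.3, -0.2, -2.0]
eef_pos: [0.6415, -0.1976, 0.0317]
tcp_rot: [-0.0, -0.179, 0.984, 0.0]
force: [-0.4, 0.1, -2.0]
```

```bash
for i in 1; do python3 -m creep '{"xyz":[[0,0,0.02],[0,0,0]],"yaw":[0,0]}'|sed -n 2,4p
python3 -m creep '{"xyz":[[0,0,0.015],[0,0,0]],"yaw":[0,0]}'|sed -n 2,4p; done
```

```text
eef_pos: [0.6415, -0.1976, 0.0316]
tcp_rot: [0.0, -0.179, 0.984, -0.0]
force: [-1.9, 0.4, 3.4]
eef_pos: [0.6415, -0.1976, 0.0316]
tcp_rot: [0.0, -0.179, 0.984, -0.0]
force: [-3.1, 0.6, 6.9]
```

```bash
python3 -m creep '{"xyz":[[0,0,0],[0,0,0],[0,0,0],[0,0,-0.3],[0,0,-0.9]],"yaw":[0,0,0,0,0]}' 1 |tail -2
python3 -m creep '{"xyz":[[0,0,-0.9],[0,0,-0.9],[0,0,-0.9],[0,0,-0.8],[0,0,-0.7]],"yaw":[0,0.0207,0.0207,0.0207,0.0207]}' |sed -n 2p
python3 -m creep '{"xyz":[[0,0,0],[0,0,0],[0,0,0]],"yaw":[0.0207,0.0207,0]}' |sed -n 2p
python3 - <<'E'
from h import *
go([.6325,.1971,.25],65.9)
E
```

```text
finger_gap: 0.0854
grip_force: 0.0
eef_pos: [0.6419, -0.1977, 0.2495]
eef_pos: [0.6416, -0.1976, 0.2476]
pos [ 0.6416 -0.1976  0.2476] head 65.9 t 9.35 j6 -1.51 shift [ 4.238  8.914 -0.066] world turn 0.0 tool yaw frac -0.0
```

```bash
python3 -m creep '{"xyz":[[0.25,0.5,0],[0.44,0.93,0],[0.44,0.93,0],[0.44,0.93,0],[0.44,0.93,0]],"yaw":[0,0,0,0,0]}' |sed -n 2p
python3 -m creep '{"xyz":[[0.44,0.93,0],[0.44,0.93,0],[0.44,0.93,0],[0.44,0.93,0],[0.44,0.93,0]],"yaw":[0,0,0,0,0]}' |sed -n 2p
python3 -m creep '{"xyz":[[0.03,0.04,0],[0,0,0]],"yaw":[0,0]}' |sed -n 2p
python3 - <<'E'
from h import *
c=cal("wrist");im=bot.read_camera("wrist");go([.6325,.1971,.055],65.9)
v,f,D=fit(c,im,"oblong","lantern",[.631,.194,19.6],[.6325,.197,5.9]);print(v.round(4),f)
cv2.imwrite("pics/w4.png",cv2.resize(D,None,fx=.8,fy=.8)[:600,:800])
E
```

```text
eef_pos: [0.6367, -0.0093, 0.2464]
eef_pos: [0.6322, 0.1967, 0.2465]
eef_pos: [0.6317, 0.1981, 0.2461]
pos [0.6319 0.1969 0.2462] head 66.08 t 10.6 j6 -0.91 shift [-0.012  0.016  4.779] world turn -0.18 tool yaw frac 0.0005

[ 0.6302  0.1934 21.9836  0.6327  0.1971  6.3647] 0.11758492887020111
```

```bash
python3 -m creep '{"xyz":[[-0.01,0.015,0.5],[0,0,0.9],[0,0,0.9],[0,0,0.9],[0,0,0.7]],"yaw":[0,0,0,0,0]}' |sed -n 2p
python3 -m creep '{"xyz":[[0,0,0.5],[0,0,0.25],[0,0,0.1],[0,0,0],[0,0,0]],"yaw":[0,0,0,0,0]}' |sed -n 2p
python3 -m creep '{"xyz":[[0,0,0],[0,0,0],[0,0,0],[0,0,0],[0,0,0]],"yaw":[0,0,0,0,0]}' 0.1 40
python3 -m creep '{"xyz":[[0,0,0],[0,0,0]],"yaw":[0,0]}'|tail -3
```

```text
eef_pos: [0.632, 0.1949, 0.0883]
eef_pos: [0.6339, 0.1972, 0.0577]
time: 12.1
eef_pos: [0.6331, 0.1975, 0.0569]
tcp_rot: [0.0, 0.209, 0.978, 0.0]
force: [-0.6, -0.5, 3.5]
finger_gap: 0.0338
grip_force: 41.1
force: [0.2, -0.5, 5.1]
finger_gap: 0.0337
grip_force: 41.3
```

```bash
python3 -m creep '{"xyz":[[0,0,-0.3],[0,0,-0.7],[0,0,-0.9],[0,0,-0.6],[0,0,0]],"yaw":[0,0,0,0,0]}' |sed -n 2p
python3 - <<'E'
from h import *
go([.4541,.0076,.060],65.3)
E
```

```text
eef_pos: [0.6354, 0.1981, 0.1608]
pos [0.6354 0.1981 0.1608] head 65.92 t 12.8 j6 -0.91 shift [ 2.211 -6.21   2.474] world turn -0.62 tool yaw frac 0.0017
```

```bash
python3 -m creep '{"xyz":[[0.17,-0.48,0],[0.33,-0.92,0],[0.33,-0.92,0],[0.33,-0.92,0],[0.33,-0.92,0]],"yaw":[0,0,0,0,0]}' |sed -n 2p
python3 -m creep '{"xyz":[[0.33,-0.92,0],[0.25,-0.7,0],[0.14,-0.4,0],[0,0,0.4],[0,0,0]],"yaw":[0,0,0,0.0017,0]}' |sed -n 2p
python3 - <<'E'
from h import *
go([.4541,.0076,.060],65.3)
E
```

```text
eef_pos: [0.5079, 0.0688, 0.1548]
eef_pos: [0.4495, 0.0076, 0.1387]
pos [0.4495 0.0076 0.1387] head 65.24 t 13.8 j6 -1.22 shift [-0.111  0.049  1.968] world turn 0.06 tool yaw frac -0.0002
```

```bash
python3 -m creep '{"xyz":[[-0.11,0.05,0.5],[0,0,0.8],[0,0,0.4],[0,0,0.2],[0,0,0]],"yaw":[0,0,0,0,0]}' |sed -n 2p
python3 -m creep '{"xyz":[[0,0,0],[0,0,0]],"yaw":[0,0]}' |sed -n 2,4p
python3 - <<'E'
from h import *
go([.4541,.0076,.0569],65.3)
E
```

```text
eef_pos: [0.4558, 0.0081, 0.0634]
eef_pos: [0.4571, 0.0078, 0.0652]
tcp_rot: [0.001, 0.214, 0.977, 0.0]
force: [0.8, 0.0, -1.7]
pos [0.4571 0.0078 0.0652] head 65.32 t 14.5 j6 -1.22 shift [ 0.067 -0.037  0.207] world turn -0.02 tool yaw frac 0.0001
```

```bash
python3 -m creep '{"xyz":[[0.06,-0.03,0.05],[0,0,0.05],[0,0,0.03],[0,0,0],[0,0,0]],"yaw":[0,0,0,0,0]}' |sed -n 2,4p
python3 - <<'E'
from h import *
go([.4541,.0076,.0569],65.3)
E
```

```text
eef_pos: [0.4533, 0.0076, 0.0591]
tcp_rot: [0.0, 0.214, 0.977, 0.0]
force: [0.4, -0.7, -2.0]
pos [0.4533 0.0076 0.0591] head 65.3 t 15.0 j6 -1.22 shift [-0.018  0.007  0.055] world turn -0.0 tool yaw frac 0.0
```

```bash
python3 -m creep '{"xyz":[[-0.018,0.007,0.03],[0,0,0.02],[0,0,0],[0,0,0]],"yaw":[0,0,0,0]}' |sed -n 2,4p
python3 -m creep '{"xyz":[[0,0,0.02],[0,0,0]],"yaw":[0,0]}'|sed -n 2,4p
```

```text
eef_pos: [0.454, 0.0076, 0.057]
tcp_rot: [-0.0, 0.214, 0.977, -0.0]
force: [1.1, 0.1, -2.0]
eef_pos: [0.4541, 0.0076, 0.0569]
tcp_rot: [0.0, 0.214, 0.977, 0.0]
force: [-1.8, -0.3, 4.8]
```

```bash
python3 -m creep '{"xyz":[[0,0,0],[0,0,0],[0,0,0],[0,0,-0.3],[0,0,-0.9]],"yaw":[0,0,0,0,0]}' 1 |tail -2
python3 -m creep '{"xyz":[[0,0,-0.9],[0,0,-0.9],[0,0,-0.9],[0,0,-0.8],[0,0,0]],"yaw":[0,0,0,0,0]}' |sed -n 2p
python3 -m creep '{"xyz":[[0,0,0]],"yaw":[0]}' |sed -n 2p
python3 - <<'E'
from h import *
c=cal("wrist");im=bot.read_camera("wrist");go([.4596,.3016,.25],16)
v,f,D=fit(c,im,"hex","lantern",[.4537,.0072,5.3],[.454,.007,5.3]);print(v.round(4),f)
cv2.imwrite("pics/w5.png",D)
E
```

```text
finger_gap: 0.0852
grip_force: 0.0
eef_pos: [0.4573, 0.0074, 0.2489]
eef_pos: [0.4543, 0.0076, 0.2448]
pos [0.4535 0.0076 0.2437] head 65.3 t 16.75 j6 -1.22 shift [ 2.931  6.741 -0.157] world turn -49.3 tool yaw frac 0.137

[4.5340e-01 6.9000e-03 6.9014e+00 4.5360e-01 7.8000e-03 5.3085e+00] 0.07088650017976761
```

```bash
python3 -m creep '{"xyz":[[0,0,0],[0,0,0],[0,0,0],[0,0,0],[0,0,0]],"yaw":[0.0228,0.0228,0.0228,0.0228,0.0228]}' |sed -n 2p
python3 -m creep '{"xyz":[[0.3,0.1,0],[0.9,0.28,0],[0.9,0.28,0],[0.9,0.28,0],[0.9,0.28,0]],"yaw":[0.0229,0,0,0,0]}' |sed -n 2p
python3 -m creep '{"xyz":[[0.9,0.28,0],[0.9,0.28,0],[0.9,0.28,0],[0.42,0.11,0],[0,0,0]],"yaw":[0,0,0,0,0]}' |sed -n 2p
python3 - <<'E'
from h import *
bot.read_camera("side")
c=cal("wrist");im=bot.read_camera("wrist");go([.4596,.3016,.055],16)
v,f,D=fit(c,im,"square","arch",[.457,.3005,16.7],[.4596,.3016,16]);print(v.round(4),f)
cv2.imwrite("pics/w6.png",D)
E
```

```text
eef_pos: [0.4527, 0.0077, 0.2422]
eef_pos: [0.4547, 0.1719, 0.2422]
eef_pos: [0.4573, 0.303, 0.2422]
pos [0.4574 0.3005 0.2428] head 16.07 t 18.35 j6 0.22 shift [0.02  0.077 4.696] world turn -0.07 tool yaw frac 0.0002

[ 0.4583  0.2971 17.8011  0.4594  0.3015 16.9185] 0.04343054071068764
```

```bash
python3 -m creep '{"xyz":[[0.03,0.07,0.5],[0,0,0.9],[0,0,0.9],[0,0,0.9],[0,0,0.7]],"yaw":[-0.001,0,0,0,0]}' |sed -n 2p
python3 -m creep '{"xyz":[[0,0,0.45],[0,0,0.22],[0,0,0.08],[0,0,0],[0,0,0]],"yaw":[0,0,0,0,0]}' |sed -n 2p
python3 -m creep '{"xyz":[[0,0,0],[0,0,0],[0,0,0],[0,0,0],[0,0,0]],"yaw":[0,0,0,0,0]}' 0.1 40
python3 -m creep '{"xyz":[[0,0,0],[0,0,0]],"yaw":[0,0]}'
```

```text
eef_pos: [0.4595, 0.3006, 0.0863]
eef_pos: [0.4615, 0.3034, 0.0594]
time: 19.85
eef_pos: [0.4604, 0.3034, 0.0586]
tcp_rot: [-0.0, 0.599, 0.801, 0.0]
force: [-0.9, -0.7, 3.1]
finger_gap: 0.0273
grip_force: 45.8
time: 20.05
eef_pos: [0.4604, 0.3034, 0.0586]
tcp_rot: [-0.0, 0.599, 0.801, -0.0]
force: [-1.8, -0.6, 5.7]
finger_gap: 0.0276
grip_force: 46.0
```

```bash
python3 -m creep '{"xyz":[[0,0,-0.3],[0,0,-0.7],[0,0,-0.9],[0,0,-0.9],[0,0,-0.2]],"yaw":[0,0,0,0,0]}' |sed -n 2p
python3 -m creep '{"xyz":[[-0.5,0.2,0],[-0.9,0.35,0],[-0.9,0.35,0],[0,0,0],[0,0,0]],"yaw":[0,0,0,0,0]}' |sed -n 2p
python3 - <<'E'
from h import *
c=cal("wrist");im=bot.read_camera("wrist");go([.631,.194,.09],20)
for b in([.631,.194,20],[.629,.192,23]):
  v,f,D=fit(c,im,"oblong",None,b,None);print(v.round(4),f)
cv2.imwrite("pics/w7.png",cv2.resize(D,(800,400)))
ct=cal("top");im=bot.read_camera("top");v,f,D=fit(ct,im,"oblong",None,[.631,.194,20],None,sc=4);print(v.round(4),f)
E
```

```text
eef_pos: [0.4632, 0.3047, 0.1828]
eef_pos: [0.5207, 0.2243, 0.1771]
pos [0.5201 0.225  0.1772] head 16.31 t 21.1 j6 0.05 shift [-1.523  2.448  2.174] world turn 3.69 tool yaw frac -0.0102

[ 0.6287  0.1911 22.1386] 0.4624115228652954
[ 0.6287  0.1911 22.1414] 0.48307308554649353
[ 0.6313  0.1932 21.6935] 0.06404345482587814
```

View pics/w7.png

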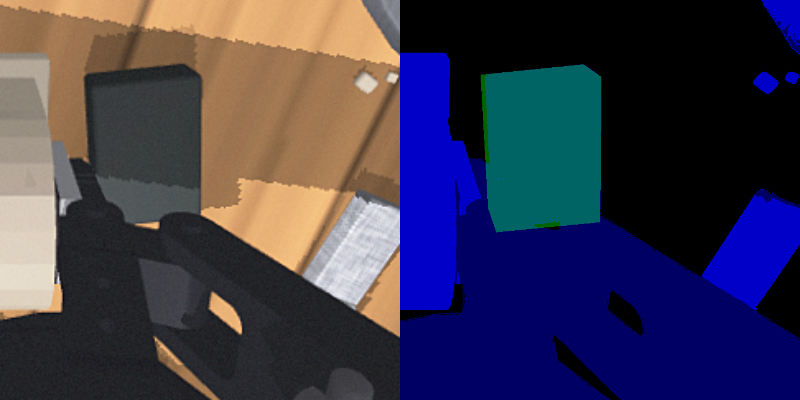

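The picture shows the empty oblong base, at about (145,145) in the left panel, with its lower edge hidden by a finger. I'll shift 50 mm for one clear look.

```bash
python3 -m creep '{"xyz":[[-0.8,0,-0.3],[-0.7,0,-0.2],[0,0,0],[0,0,0],[0,0,0]],"yaw":[0,0,0,0,0]}' |sed -n 2p
python3 - <<'E'
from h import *
c=cal("wrist");im=bot.read_camera("wrist");go([.631,.194,.09],20)
for b in([.631,.194,20],[.629,.192,23]):
  v,f,D=fit(c,im,"oblong",None,b,None);print(v.round(4),f)
cv2.imwrite("pics/w8.png",cv2.resize(D,(800,400)))
E
```

```text
eef_pos: [0.5369, 0.1688, 0.1978]
pos [0.537  0.1688 0.1978] head 16.46 t 21.7 j6 -0.06 shift [-0.063  2.436  2.692] world turn 3.54 tool yaw frac -0.0098

[ 0.6303  0.1892 22.5585] 0.24132205545902252
[ 0.6299  0.1894 23.7246] 0.2576005756855011
```

View pics/w8.png

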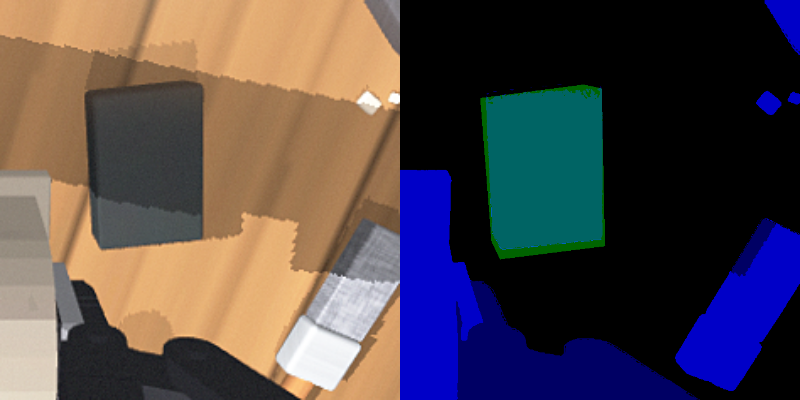

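```bash
sed -i 's/L\[(sat<.42)&(m<105)&(r-b<14)\]=1/L[((sat<.42)\&(m<105)\&(r-b<14))|(m<75)]=1/' h.py
python3 - <<'E'
from h import *
c=cal("wrist");im=bot.read_camera("wrist");cv2.imwrite("pics/w9raw.png",im[...,::-1])
for b in([.631,.194,20],[.629,.192,23],[.631,.1925,21.5]):
  v,f,D=fit(c,im,"oblong",None,b,None);print(v.round(4),f)
L=D[:,D.shape[1]//2:];d=(L[...,0]==100)^(L[...,1]==100);
cv2.imwrite("pics/w9.png",cv2.resize(D,(800,400)))
E
```

```text
[ 0.6286  0.1924 23.3901] 0.23827442526817322
[ 0.629   0.1923 22.4991] 0.2544756531715393
[ 0.6289  0.1926 22.491 ] 0.2473912239074707
```

View pics/w9.png

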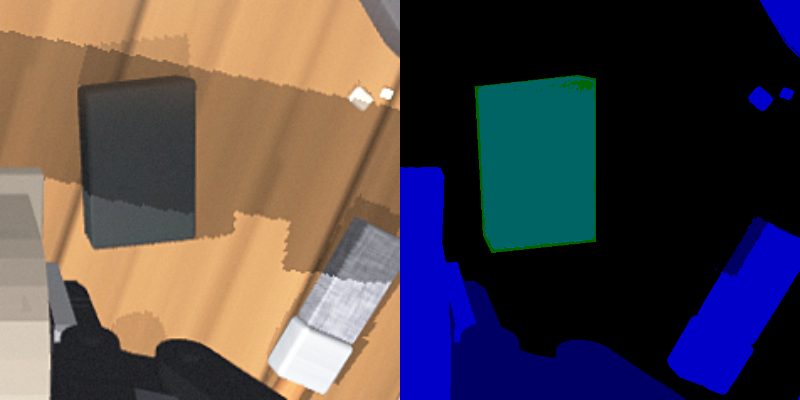

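```bash
python3 -m creep '{"xyz":[[-0.03,0.8,0.2],[0,0.8,0.3],[0,0.7,0.3],[0,0.2,0],[0,0,0]],"yaw":[0,0,-0.008,-0.008,0]}' |sed -n 2p
python3 - <<'E'
from h import *
go([.6302,.1948,.063],22.2)
E
```

```text
eef_pos: [0.6348, 0.1963, 0.1648]
pos [0.6348 0.1963 0.1648] head 22.21 t 22.25 j6 -0.15 shift [ 0.007 -0.118  2.545] world turn -0.01 tool yaw frac 0.0
```

```bash
python3 -m creep '{"xyz":[[0,-0.118,0.4],[0,0,0.8],[0,0,0.8],[0,0,0.4],[0,0,0.1]],"yaw":[0,0,0,0,0]}' |sed -n 2p
python3 -m creep '{"xyz":[[0,0,0],[0,0,0],[0,0,0]],"yaw":[0,0,0]}' |sed -n 2p
python3 - <<'E'
from h import *
go([.6302,.1948,.0595],22.2)
E
```

```text
eef_pos: [0.6266, 0.1931, 0.0639]
eef_pos: [0.6309, 0.1937, 0.068]
pos [0.6309 0.1937 0.068 ] head 22.13 t 23.05 j6 -0.15 shift [ 0.032 -0.006  0.213] world turn 0.07 tool yaw frac -0.0002
```

```bash
python3 -m creep '{"xyz":[[0.03,0,0.08],[0,0,0.08],[0,0,0],[0,0,0],[0,0,0]],"yaw":[0,0,0,0,0]}' |sed -n 2,4p
python3 - <<'E'
from h import *
go([.6302,.1948,.0586],22.2)
E
```

```text
eef_pos: [0.6294, 0.1944, 0.0599]
tcp_rot: [0.0, 0.558, 0.83, 0.0]
force: [0.2, 0.2, -2.8]
pos [0.6294 0.1944 0.0599] head 22.14 t 23.55 j6 -0.15 shift [0.001 0.023 0.032] world turn 0.06 tool yaw frac -0.0002
```

```bash
python3 -m creep '{"xyz":[[0,0.02,0.02],[0,0,0.01],[0,0,0],[0,0,0]],"yaw":[0,0,0,0]}' |sed -n 2,4p
python3 -m creep '{"xyz":[[0,0,0.015],[0,0,0]],"yaw":[0,0]}'|sed -n 2,4p
python3 -m creep '{"xyz":[[0,0,0.015],[0,0,0]],"yaw":[0,0]}'|sed -n 2,4p
```

```text
eef_pos: [0.63, 0.1947, 0.0587]
tcp_rot: [-0.0, 0.558, 0.83, -0.0]
force: [0.0, -0.2, -2.3]
eef_pos: [0.63, 0.1947, 0.0586]
tcp_rot: [0.0, 0.558, 0.83, 0.0]
force: [-1.4, -0.4, 1.9]
eef_pos: [0.63, 0.1947, 0.0586]
tcp_rot: [0.0, 0.558, 0.83, 0.0]
force: [-2.2, -0.7, 5.4]
```

```bash
python3 -m creep '{"xyz":[[0,0,0],[0,0,0],[0,0,0],[0,0,-0.3],[0,0,-0.9]],"yaw":[0,0,0,0,0]}' 1 |tail -2
python3 -m creep '{"xyz":[[0,0,-0.9],[0,0,-0.9],[0,0,-0.9],[0,0,-0.8],[0,0,0]],"yaw":[0,0,0,0,0]}' |sed -n 2p
python3 -m creep '{"xyz":[[0,0,0],[0,0,0]],"yaw":[0,0]}' |sed -n 2p
python3 - <<'E'
from h import *
c=cal("wrist");im=bot.read_camera("wrist");go([.457,.30,.27],20.6)
for b in([.629,.193,22],[.631,.194,20]):
  v,f,D=fit(c,im,"oblong","arch",b,[.63,.194,22.2]);print(v.round(4),f)
cv2.imwrite("pics/w10.png",D)
E
```

```text
finger_gap: 0.0855
grip_force: 0.0
eef_pos: [0.6333, 0.1955, 0.2527]
eef_pos: [0.6291, 0.1945, 0.2444]
pos [0.6289 0.1944 0.2439] head 22.14 t 25.6 j6 -0.15 shift [ 4.065 -2.989 -0.642] world turn -1.54 tool yaw frac 0.0043

[ 0.6292  0.1932 22.2984  0.6305  0.1929 21.8798] 0.029481617733836174
[ 0.6296  0.1928 22.2141  0.6305  0.1928 21.8131] 0.031970761716365814
```

Arch centred within about 1 mm and 0.4°. Next is a look at the empty square base.

```bash
python3 -m creep '{"xyz":[[0.5,-0.38,-0.2],[0.88,-0.65,-0.2],[0.88,-0.65,-0.2],[0.88,-0.65,0],[0.92,-0.66,0]],"yaw":[0.0043,0,0,0,0]}' |sed -n 2p
python3 -m creep '{"xyz":[[0,0,0],[0,0,0],[0,0,0]],"yaw":[0,0,0]}' |sed -n 2p
python3 - <<'E'
from h import *
c=cal("wrist");im=bot.read_camera("wrist");go([.6415,-.1976,.25],20.6)
for b in([.457,.30,16.7],[.459,.298,19]):
  v,f,D=fit(c,im,"square",None,b,None);print(v.round(4),f)
cv2.imwrite("pics/w11.png",D)
E
```

```text
eef_pos: [0.4587, 0.3043, 0.2681]
eef_pos: [0.4612, 0.3036, 0.2687]
pos [0.4615 0.3035 0.2688] head 20.54 t 26.45 j6 0.15 shift [-13.308  -0.181   0.479] world turn 0.06 tool yaw frac -0.0002

[ 0.457   0.2996 16.4338] 0.041188403964042664
[ 0.4572  0.2997 16.829 ] 0.04074247181415558
```

```bash
python3 -m creep '{"xyz":[[-0.5,0,0],[-0.98,0,0],[-0.98,0,0],[-0.98,0,0],[-0.98,0,0]],"yaw":[0,0,0,0,0]}' |sed -n 2p
python3 -m creep '{"xyz":[[-0.98,0,0],[-0.98,0,0],[-0.98,0,0],[-0.98,0,0],[-0.98,0,0]],"yaw":[0,0,0,0,0]}' |sed -n 2p
python3 -m creep '{"xyz":[[-0.98,0,0],[-0.98,0,0],[-0.98,-0.1,0.2],[-0.8,-0.08,0.2],[-0.3,0,0]],"yaw":[0,0,0,0,0]}' |sed -n 2p
python3 -m creep '{"xyz":[[0,0,0],[0,0,0]],"yaw":[0,0]}' |sed -n 2p
python3 - <<'E'
from h import *
c=cal("wrist");im=bot.read_camera("wrist")
v,f,D=fit(c,im,None,"obelisk",[.6415,-.1976,20.6],[.6415,-.1976,20.6],z=.005);print(v.round(4),f)
v,f,D=fit(c,im,None,"obelisk",[.6415,-.1976,20.6],[.643,-.196,23],z=.005);print(v.round(4),f)
go([.6415,-.1976,.033],20.6)
E
```

```text
eef_pos: [0.5242, 0.1359, 0.2691]
eef_pos: [0.5926, -0.0483, 0.2689]
eef_pos: [0.6416, -0.2039, 0.251]
eef_pos: [0.6417, -0.1987, 0.2533]
[ 0.642  -0.1974 20.5763] 0.1676468700170517
[ 0.642  -0.1973 20.5822] 0.16765029728412628
pos [ 0.6417 -0.1979  0.2537] head 20.6 t 28.2 j6 -0.72 shift [ 4.000e-03 -3.000e-03  5.517e+00] world turn 0.0 tool yaw frac -0.0
```

```bash
python3 -m creep '{"xyz":[[0,0,0.5],[0,0,0.9],[0,0,0.9],[0,0,0.9],[0,0,0.9]],"yaw":[0,0,0,0,0]}' |sed -n 2p
python3 -m creep '{"xyz":[[0,0,0.7],[0,0,0.4],[0,0,0.2],[0.01,0.01,0.1],[0,0,0]],"yaw":[0,0,0,0,0]}' |sed -n 2p
python3 -m creep '{"xyz":[[0,0,0],[0,0,0]],"yaw":[0,0]}' |sed -n 2,3p
python3 -m creep '{"xyz":[[0,0,0],[0,0,0],[0,0,0],[0,0,0],[0,0,0]],"yaw":[0,0,0,0,0]}' 0.1 40
python3 -m creep '{"xyz":[[0,0,0],[0,0,0]],"yaw":[0,0]}'
```

```text
eef_pos: [0.6421, -0.1967, 0.0895]
eef_pos: [0.6425, -0.1975, 0.0341]
eef_pos: [0.643, -0.1984, 0.0349]
tcp_rot: [0.001, 0.569, 0.822, 0.0]
time: 29.9
eef_pos: [0.6424, -0.1983, 0.0338]
tcp_rot: [0.0, 0.569, 0.822, 0.0]
force: [0.5, 0.6, 2.4]
finger_gap: 0.0274
grip_force: 40.1
time: 30.1
eef_pos: [0.6424, -0.1983, 0.0339]
tcp_rot: [0.0, 0.569, 0.822, 0.0]
force: [0.5, 0.3, 3.1]
finger_gap: 0.027
grip_force: 40.2
```

```bash
python3 -m creep '{"xyz":[[0,0,-0.3],[0,0,-0.8],[0,0,-0.9],[0,0,-0.9],[0,0,-0.8]],"yaw":[0,0,0,0,0]}' |sed -n 2p
python3 -m creep '{"xyz":[[0,0,-0.2],[0,0,0]],"yaw":[0.0054,0.0054]}' |sed -n 2p
python3 - <<'E'
from h import *
go([.4575,.2988,.064],16.7)
E
```

```text
eef_pos: [0.6416, -0.1981, 0.1832]
eef_pos: [0.6429, -0.1985, 0.1926]
pos [ 0.6429 -0.1985  0.1926] head 16.63 t 30.8 j6 -0.65 shift [13.248 -0.893  3.178] world turn 0.07 tool yaw frac -0.0002
```

```bash
python3 -m creep '{"xyz":[[0.5,-0.04,0],[0.97,-0.065,0],[0.97,-0.065,0],[0.97,-0.065,0],[0.97,-0.065,0]],"yaw":[0,0,0,0,0]}' |sed -n 2p
python3 -m creep '{"xyz":[[0.97,-0.065,0],[0.97,-0.065,0],[0.97,-0.065,0],[0.97,-0.065,0],[0.97,-0.065,0]],"yaw":[0,0,0,0,0]}' |sed -n 2p
python3 -m creep '{"xyz":[[0.97,-0.065,0],[0.97,-0.065,0],[0.97,-0.065,0],[0.7,-0.05,0],[0.41,-0.03,0]],"yaw":[0,0,0,0,0]}' |sed -n 2p
python3 -m creep '{"xyz":[[0,0,0],[0,0,0]],"yaw":[0,0]}' |sed -n 2p
python3 - <<'E'
from h import *
go([.4575,.2988,.064],16.7)
E
```

```text
eef_pos: [0.5778, -0.0316, 0.1889]
eef_pos: [0.5094, 0.15, 0.1891]
eef_pos: [0.4522, 0.3012, 0.1891]
eef_pos: [0.4539, 0.299, 0.1891]
pos [0.4539 0.299  0.1891] head 16.81 t 32.5 j6 0.21 shift [-0.027  0.09   3.129] world turn -0.11 tool yaw frac 0.0003
```

```bash
python3 -m creep '{"xyz":[[-0.02,0.07,0.5],[0,0,0.8],[0,0,0.8],[0,0,0.6],[0,0,0.2]],"yaw":[0,0,0,0,0]}' |sed -n 2p
python3 -m creep '{"xyz":[[0,0,0.1],[0,0,0],[0,0,0],[0,0,0]],"yaw":[0,0,0,0]}' |sed -n 2p
python3 - <<'E'
from h import *
go([.4575,.2988,.0595],16.7)
E
```

```text
eef_pos: [0.4562, 0.2968, 0.0709]
eef_pos: [0.4591, 0.2996, 0.0708]
pos [0.4591 0.2996 0.0708] head 16.7 t 33.4 j6 0.21 shift [-0.007 -0.045  0.282] world turn -0.0 tool yaw frac 0.0
```

```bash
python3 -m creep '{"xyz":[[0,-0.03,0.12],[0,0,0.1],[0,0,0.03],[0,0,0],[0,0,0]],"yaw":[0,0,0,0,0]}' |sed -n 2,4p
python3 - <<'E'
from h import *
go([.4575,.2988,.0589],16.7)
E
```

```text
eef_pos: [0.457, 0.2988, 0.0594]
tcp_rot: [-0.0, 0.597, 0.802, -0.0]
force: [-0.4, -0.0, -2.6]
pos [0.457  0.2988 0.0594] head 16.71 t 33.9 j6 0.21 shift [-0.004  0.013  0.012] world turn -0.01 tool yaw frac 0.0
```

```bash
python3 -m creep '{"xyz":[[0,0.01,0.015],[0,0,0],[0,0,0]],"yaw":[0,0,0]}' |sed -n 2,4p
python3 -m creep '{"xyz":[[0,0,0.02],[0,0,0]],"yaw":[0,0]}'|sed -n 2,4p
python3 -m creep '{"xyz":[[0,0,0.015],[0,0,0]],"yaw":[0,0]}'|sed -n 2,4p
```

```text
eef_pos: [0.4575, 0.2989, 0.0589]
tcp_rot: [0.0, 0.597, 0.802, 0.0]
force: [0.1, 0.5, -1.3]
eef_pos: [0.4575, 0.299, 0.0588]
tcp_rot: [0.0, 0.597, 0.802, 0.0]
force: [-2.5, -1.0, 5.3]
eef_pos: [0.4575, 0.2989, 0.0588]
tcp_rot: [0.0, 0.597, 0.802, 0.0]
force: [-3.4, -1.3, 9.2]
```

```bash
python3 -m creep '{"xyz":[[0,0,0],[0,0,0],[0,0,0],[0,0,-0.3],[0,0,-0.9]],"yaw":[0,0,0,0,0]}' 1 |tail -2
python3 -m creep '{"xyz":[[0,0,-0.9],[0,0,-0.9],[0,0,-0.9],[0,0,-0.9],[0,0,0]],"yaw":[0,0,0,0,0]}' |sed -n 2p
python3 -m creep '{"xyz":[[0,0,0],[0,0,0]],"yaw":[0,0]}' |sed -n 2p
python3 - <<'E'
from h import *
c=cal("wrist");im=bot.read_camera("wrist");go([.455,.007,.26],16.7)
v,f,D=fit(c,im,"square","obelisk",[.457,.2997,16.7],[.457,.2997,16.7]);print(v.round(4),f)
cv2.imwrite("pics/w12.png",D)
E
```

```text
finger_gap: 0.0855
grip_force: 0.0
eef_pos: [0.4605, 0.3007, 0.2561]
eef_pos: [0.4566, 0.2984, 0.2487]
pos [0.4564 0.2983 0.2482] head 16.7 t 35.85 j6 0.21 shift [-6.966 -2.127 -0.284] world turn -0.0 tool yaw frac 0.0

[ 0.4568  0.3    16.1395  0.4572  0.2998 16.7389] 0.047670409083366394
```

Obelisk is centred on the square base. Now a check of the lantern on the hex base, then the column.

```bash
python3 -m creep '{"xyz":[[-0.9,-0.27,0],[-0.9,-0.27,0],[-0.9,-0.27,0],[-0.9,-0.27,0],[-0.9,-0.27,0]],"yaw":[0,0,0,0,0]}' |sed -n 2p
python3 -m creep '{"xyz":[[-0.9,-0.27,-0.2],[-0.9,-0.27,0],[-0.66,-0.24,0],[0,0,0],[0,0,0]],"yaw":[0,0,0,0,0]}' |sed -n 2p
python3 - <<'E'
from h import *
c=cal("wrist");im=bot.read_camera("wrist");go([.431,-.307,.26],16.7)
for a in(5.5,8): 
  v,f,D=fit(c,im,"hex","lantern",[.4537,.0072,a],[.454,.0076,5.5]);print(v.round(4),f)
cv2.imwrite("pics/w13a.png",cv2.resize(D,(800,300)))
E
python3 -m creep '{"xyz":[[-0.9,-0.35,0],[-0.9,-0.35,0],[-0.9,-0.35,0],[-0.9,-0.35,0],[-0.9,-0.35,0]],"yaw":[0,0,0,0,0]}' |sed -n 2p
python3 -m creep '{"xyz":[[-0.9,-0.35,0],[-0.9,-0.35,0],[-0.9,-0.35,0],[0,0,0],[0,0,0]],"yaw":[0,0,0,0,0]}' |sed -n 2p
python3 - <<'E'
from h import *
c=cal("wrist");im=bot.read_camera("wrist");go([.431,-.307,.26],16.7)
for a in(0,5):
  v,f,D=fit(c,im,"round","column",[.431+a/1000,-.307,0],[.431,-.307+a/1000,0]);print(v.round(4),f)
cv2.imwrite("pics/w13.png",np.vstack([cv2.imread("pics/w13a.png"),cv2.resize(D,(800,300))]))
E
```

```text
eef_pos: [0.4562, 0.1095, 0.248]
eef_pos: [0.4551, 0.0075, 0.2563]
pos [0.4552 0.0081 0.2565] head 16.66 t 36.9 j6 -0.37 shift [-7.373 -2.839 -0.093] world turn 0.04 tool yaw frac -0.0001

[0.4536 0.0069 6.5331 0.4535 0.0078 4.3681] 0.04609137773513794
[4.5340e-01 7.0000e-03 7.3323e+00 4.5370e-01 7.7000e-03 5.7347e+00] 0.0417645163834095
eef_pos: [0.4407, -0.1846, 0.2571]
eef_pos: [0.4316, -0.2996, 0.2566]
pos [ 0.4315 -0.2989  0.2568] head 16.75 t 37.95 j6 -0.98 shift [-0.19  -0.072 -0.081] world turn -0.05 tool yaw frac 0.0001

[ 0.4316 -0.3102  8.9375  0.4294 -0.3127  5.2986] 0.06148606538772583
[ 4.31600e-01 -3.10200e-01  2.70000e-03  4.29300e-01 -3.12600e-01
  1.53584e+01] 0.06370171159505844
```

View pics/w13.png

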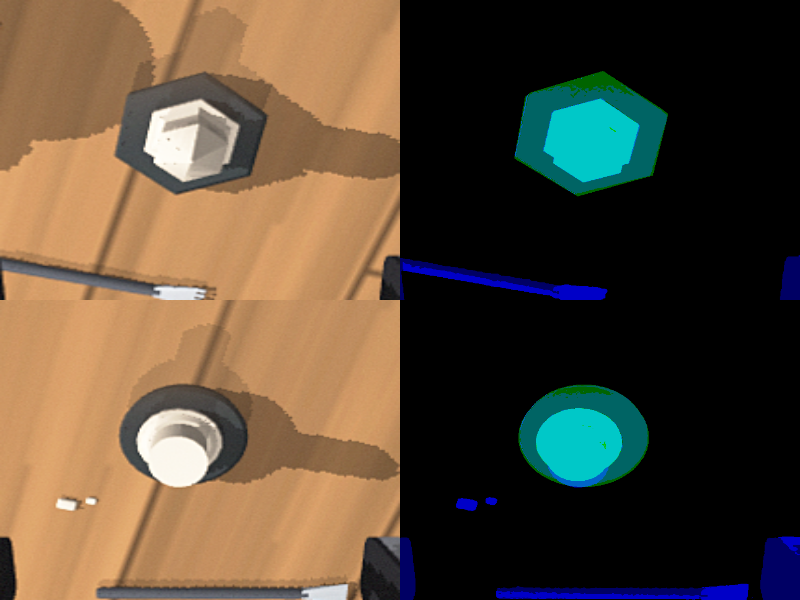

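The upper pair shows the lantern centred on the hex base. The lower pair shows the column near the centre of the round base, but the fit ignores the slanted top, so I'll refit with that added.

```bash
cat >> h.py <<'E'
def colm(lo):
    q=circ(.033);return [prism(circ(.054),0,.01),prism(circ(.04),.01,.012),np.r_[np.c_[q,np.full(len(q),.01)],np.c_[q,(.077+lo)/2+(.077-lo)/2*q[:,0]/.0165]]]
E
python3 - <<'E'
from h import *
for n in("wrist","top"):
  c=cal(n);im=bot.read_camera(n)
  R=[]
  for lo in(.058,.066,.072):
    SH["column"]=colm(lo)
    for a in(0,90,180,270): R.append((*fit(c,im,"round","column",[.4316,-.3102,0],[.431,-.311,a],sc=3 if n=="wrist" else 6)[:2],lo))
  for v,f,lo in sorted(R,key=lambda r:r[1])[:3]: print(n,v.round(4),((v[3:5]-v[:2])*1000).round(1),round(f,4),lo)
E
```

```text
wrist [ 0.4319 -0.3102 -1.1611  0.4293 -0.3123  7.1227] [-2.6 -2.1] 0.0622 0.072
wrist [ 0.4317 -0.3102  8.9791  0.4293 -0.3126  0.1644] [-2.4 -2.4] 0.0622 0.066
wrist [ 4.318000e-01 -3.102000e-01  5.460000e-02  4.294000e-01 -3.122000e-01
  2.810915e+02] [-2.4 -2. ] 0.0625 0.072
top [  0.4322  -0.3114   5.8561   0.4309  -0.3142 274.6723] [-1.3 -2.7] 0.3434 0.072
top [ 0.4319 -0.3114  5.9313  0.4309 -0.3141  3.5211] [-1.  -2.7] 0.3435 0.072
top [  0.4321  -0.3114   6.3475   0.4309  -0.3141 270.5695] [-1.2 -2.7] 0.3435 0.066
```

The column sits about 3 mm off-centre, so I'll re-centre it gently.

```bash
python3 - <<'E'
from h import *
go([.4294,-.3123,.057],16.7)
E
python3 -m creep '{"xyz":[[-0.31,-0.145,0.3],[0,0,0],[0,0,0],[0,0,0]],"yaw":[0,0,0,0]}' |sed -n 2p
python3 -m creep '{"xyz":[[0,0,0.5],[0,0,0.9],[0,0,0.9],[0,0,0.9],[0,0,0.8]],"yaw":[0,0,0,0,0]}' |sed -n 2p
python3 - <<'E'
from h import *
go([.4294,-.3123,.057],16.7)
E
```

```text
pos [ 0.4315 -0.2984  0.2572] head 16.82 t 38.05 j6 -0.98 shift [-0.323 -0.15   5.003] world turn -0.12 tool yaw frac 0.0003

eef_pos: [0.4293, -0.3136, 0.2454]
eef_pos: [0.4293, -0.3136, 0.0844]
pos [ 0.4293 -0.3136  0.0844] head 16.7 t 38.95 j6 -1.0 shift [0.031 0.012 0.685] world turn -0.0 tool yaw frac 0.0
```

```bash
python3 -m creep '{"xyz":[[0.015,0.01,0.3],[0,0,0.2],[0,0,0.08],[0,0,0],[0,0,0]],"yaw":[0,0,0,0,0]}' |sed -n 2p
python3 -m creep '{"xyz":[[0,0,0],[0,0,0],[0,0,0],[0,0,0],[0,0,0]],"yaw":[0,0,0,0,0]}' 0.1 40
python3 -m creep '{"xyz":[[0,0,0],[0,0,0]],"yaw":[0,0]}'|sed -n 2,6p
python3 -m creep '{"xyz":[[0,0,-0.1],[0,0,-0.1],[0,0,-0.05],[0,0,0],[0,0,0]],"yaw":[0,0,0,0,0]}'|sed -n 2,6p
```

```text
eef_pos: [0.4304, -0.3139, 0.0636]
time: 39.95
eef_pos: [0.4299, -0.3133, 0.0629]
tcp_rot: [0.0, 0.597, 0.802, 0.0]
force: [0.1, 0.7, 4.7]
finger_gap: 0.0314
grip_force: 40.5
eef_pos: [0.4299, -0.3133, 0.0629]
tcp_rot: [0.0, 0.597, 0.802, 0.0]
force: [0.5, 1.4, 6.3]
finger_gap: 0.0316
grip_force: 40.6
eef_pos: [0.4295, -0.3131, 0.0722]
tcp_rot: [-0.0, 0.597, 0.802, -0.0]
force: [-0.5, 0.3, 0.0]
finger_gap: 0.0312
grip_force: 39.9
```

```bash
python3 -m creep '{"xyz":[[0.03,0.05,0],[0,0,0.08],[0,0,0.08],[0,0,0],[0,0,0]],"yaw":[0,0,0,0,0]}'|sed -n 2,4p
python3 - <<'E'
from h import *
go([.4319,-.311,.0629],16.7)
E
```

```text
eef_pos: [0.4309, -0.3113, 0.0656]
tcp_rot: [-0.0, 0.597, 0.802, 0.0]
force: [-0.2, 0.9, -2.7]
pos [ 0.4309 -0.3113  0.0656] head 16.7 t 41.15 j6 -1.0 shift [-0.001  0.025  0.067] world turn -0.0 tool yaw frac 0.0
```

```bash
python3 -m creep '{"xyz":[[0,0.022,0.03],[0,0,0.02],[0,0,0],[0,0,0]],"yaw":[0,0,0,0]}'|sed -n 2,4p
python3 -m creep '{"xyz":[[0,0,0.015],[0,0,0],[0,0,0]],"yaw":[0,0,0]}'|sed -n 2,4p
python3 -m creep '{"xyz":[[0,0,0.015],[0,0,0]],"yaw":[0,0]}'|sed -n 2,4p
```

```text
eef_pos: [0.4319, -0.3111, 0.0639]
tcp_rot: [0.0, 0.597, 0.802, -0.0]
force: [0.0, -0.7, -0.8]
eef_pos: [0.4319, -0.3112, 0.0633]
tcp_rot: [-0.0, 0.597, 0.802, -0.0]
force: [-0.5, -0.5, -2.2]
eef_pos: [0.432, -0.3112, 0.0629]
tcp_rot: [0.0, 0.597, 0.802, -0.0]
force: [-1.2, 0.3, -0.1]
```

```bash
python3 -m creep '{"xyz":[[0,0,0.012],[0,0,0]],"yaw":[0,0]}'|sed -n 2,4p
python3 -m creep '{"xyz":[[0,0,0],[0,0,0],[0,0,0],[0,0,-0.3],[0,0,-0.9]],"yaw":[0,0,0,0,0]}' 1 |tail -2
python3 -m creep '{"xyz":[[0,0,-0.9],[0,0,-0.9],[0,0,-0.9],[0,0,-0.9],[0,0,-0.3]],"yaw":[0,0,0,0,0]}' |sed -n 2p
python3 -m creep '{"xyz":[[0,0,0],[0,0,0]],"yaw":[0,0]}' |sed -n 2p
python3 - <<'E'
from h import *
c=cal("wrist");im=bot.read_camera("wrist")
SH["column"]=colm(.066);v,f,D=fit(c,im,"round","column",[.4316,-.3102,0],[.4316,-.3102,10]);print(v.round(4),((v[3:5]-v[:2])*1000).round(1),f)
im=bot.read_camera("side");cv2.imwrite("pics/end.png",cv2.resize(im[60:400,200:520,::-1],(565,600)));print(bot.state()["time"])
E
```

```text
eef_pos: [0.432, -0.3112, 0.0629]
tcp_rot: [0.0, 0.597, 0.802, -0.0]
force: [-1.4, 0.5, 4.5]
finger_gap: 0.0857
grip_force: 0.0
eef_pos: [0.4336, -0.3125, 0.2713]
eef_pos: [0.4313, -0.3106, 0.2654]
[  0.4314  -0.3105  32.5555   0.4314  -0.3103 -26.8219] [-0.1  0.2] 0.054412130266427994
43.55
```

View pics/end.png

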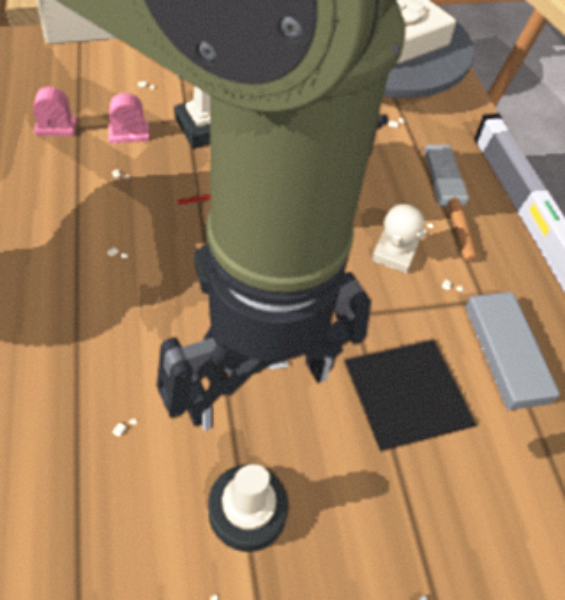

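The column is now centred at (248,505), the head stands untouched at (402,235), the mat is empty at (410,393) and the gripper is clear of everything. Handing in.

```bash
python3 -c "
from cell import bot
print(bot.hand_in())"
```

```text
the job is handed in; nothing more can be done
None
```

I handed the job in at about 44 s with all four models on their matching bases, upright and within about 1 mm of centre by my last camera fits; edges line up within about 1° (roughly 1–2° for the lantern), and the carved head was not touched.

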